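Pack a fragile power-supply board and close the case

ROBOT

A 6-joint arm with a two-finger parallel gripper is mounted at the origin on the work surface. World frame = base frame: x ahead of the robot, y to its left, z up, the work surface at z = 0. Lengths are in m, angles in rad, forces in N, time in s.
With the tool pointing down it reaches from about 0.275 to 0.75 m from the base axis. Payload 10.2 kg.
Tool frame: the origin (TCP) lies midway between the tips of the shut fingers; the grasp point (between the pads) lies 19 mm behind it; z points along the fingers, y is the line along which they close (so a half turn about z gives the same grasp; the last joint's range is limited). The gripper opens to 88 mm and grips with 3 to 60 N. Pads are 18 mm wide; open, the fingers measure 123 mm over their backs; the gripper's body (75 mm by 187 mm) begins 45 mm behind the grasp point.
Start: joints at [1.044, 0.313, 1.498, -0, 1.331, -0.223], TCP at [0.157, 0.501, 0.213] pointing down, gripper open.
Joint ranges: [-2.94, 2.94], [-0.97, 2.17], [0.19, 2.56], [-1.23, 4.37], [0.02, 3.11], [-2.88, 2.88]. Speed limits (rad/s): [2.39, 2.39, 3.01, 3.14, 3.14, 3.14].

INTERFACE

Orientations are given as [roll, pitch, yaw] about the fixed x, y, z axes, in that order (R = Rz(yaw) Ry(pitch) Rx(roll)).
In Python, from rig import sense, read_camera, calibration, close_job, spot_in, outline_of, pinpoint gives the robot as it stands.
- The arm moves only by the tool play_rows, never from a script. Its argument "rows" is a list of rows, each a list of 3 entries, a list of its own where there are three numbers: the closure in counts, from 0 (fully open) to 255 (shut), then the shift along the tool's x, y, z each as a share of 2 cm, from -1 to 1, then the turn, a rotation vector about the tool's x, y, z each as a share of 0.08 rad, from -1 to 1. A call has 1 to 8 rows; each row shifts and turns the commanded pose from where the row before left it, along the tool's axes as they then stand; what a row does not reach is not made up. A row lasts 1/12 s, in which the tool goes at most 41.7 mm and 7.16 degrees, less where a joint would pass 70% of its speed; a pose out of reach is approached as far as the arm can. A call with a number of a shift or a turn outside -1 to 1 is refused whole. A call with a gripper value outside its range is refused whole. The fingers move at their own pace and stop on an object; the grip force is fixed at half the most. Time passes only in rows, so rows that do not move let the fingers close. It gives the time, the measured TCP pose, the force, the opening and the grip force at its end, in the units of the state.
- sense(): the state, without advancing time (a new reading comes with each control period).
- read_camera(name): name is "scene" or "top" or "wrist"; returns (picture, depth): 420x560x3 uint8, blue, green, red; 420x560 float32, m along the optical axis (not along the pixel's ray), 0 where there is no reading.
- calibration(name): a dict with "fx", "fy", "cx", "cy" (pixels), "extrinsics" (4x4, takes a point from camera to world coordinates). Camera axes: x right, y down, z forward; pixel columns grow to the right and rows downward; lengths in m; the calibration is good to about 2 mm. The wrist camera is an equidistant fisheye: a pixel r from the principal point sees the ray r / f radians off the axis. A picture is of the moment at which its call begins: read the wrist's pose just before it. calibration takes no time and is no camera call; for the wrist camera it gives the pose at the moment of the call.
- close_job(): hands the job in; it is judged then, once.
Trained networks look in the newest picture that a camera, given by its name, has taken for a name from the list of things; names that differ only in an ending like _2 or _b are one class to them, and where a whole thing is asked for, a point or a joint stands for the part that bears it (a point fixed in the world has none). Each returns a list of dicts, best first, with "score" (0 to 1); they miss things now and then, are a little off and sometimes report something else, mostly with a low value. They report only what shows in the picture. A call takes as long as a camera call. They do not tell look-alikes from the thing itself.
- spot_in(camera, target): "position" ([row, column] in pixels, amid what is visible of it).
- outline_of(camera, target): "region" (420x560 bool, what is visible of it) and "position" ([row, column] in pixels, amid what is visible of it).
- pinpoint(camera, target): "position" ([row, column] in pixels: a listed point, or the origin of a listed thing).
The state is a dict: "clock": time; "q": joint angles; "dq": joint speeds; "effort": joint torques, N m; "ee_pos": TCP position; "eef_rot": TCP orientation; "contact_force": force on the tool from outside, world axes, zero at the start; "wrist_torque": the same for the moment, N m; "width": finger opening in m; "grasp_force": force on a finger pad.
Only numpy, scipy, OpenCV 4.12 (cv2) and the standard library are available. Lean on these libraries where they do the work, as an engineer would, in place of code of your own. Each camera call takes 0.05 s, during which the arm holds its last target. There are 200 camera calls.

TASK

Pick up the loose power-supply board from the bench, gripping it lightly (its ferrite transformer core is brittle: squeeze with no more than 40 N), carry it level and set it down gently, neither dropped nor pressed down hard, flat in the empty bay of the transit case, and let go of it. Then lower the hinged lid fully closed without slamming it or leaning hard on it. Leave the packed board, the heat sink, the screwdriver and the tin of screws where they are.

Things in the scene. Friction and masses are not known exactly. Their poses are not given: they have to be found in the camera images.
- board: The loose power-supply board on the bench, 0.22 kg: 96 x 64 mm tan plate 3 mm thick, with a taped transformer block 40 (x) x 32 (y) mm standing in its middle, its top 37 mm above the plate's underside; four small capacitors (25 mm high) at the -x end and lower parts (to 23 mm) at the +x end, nothing beside the transformer at +-y. Origin: centre of the underside; z up, x along the 96 mm side.
- case: Fixed grey transit case, open box 126 (x) x 195 (y) x 52 mm high, walls, floor and middle divider 5 mm. The divider makes two bays side by side in y, each 116 (x) x 90 (y) mm inside, their centres at y = +-47.5 mm. Origin: centre of the underside. The lid's hinge runs along the rim at +x, which faces to the left of the bench.
- liner: Flat black plate 100 x 76 x 3 mm, fixed on the floor in the middle of the EMPTY bay. Origin: centre of its underside (5 mm above the bench); axes as the case's.
- packed: A second such board on its own black plate 100 x 76 x 3 mm, already packed in the other bay (total 40 mm high). Origin: centre of the plate's underside; axes as the case's. Not to be moved.
- lid (a joint): Angle of the lid in rad: 0 closed, 1.57 upright, more leans back away from the case (up to 1.95). A stiff hinge: it stays where it is left.
- lid_hinge (a point): Middle of the lid's hinge line, 52.5 mm above the bench on the case's +x rim. Axes turn with the lid: y along the hinge, -x from the hinge to the free edge. The lid is a plate 126 (x) x 195 (y) x 8 mm, from z = 0 (its underside) to z = 8 mm (its top face).
- lid_handle (a point): Outer end of the round black knob, 35 mm tall and about 25 mm wide, on the lid's top face on its middle line, 96 mm from the hinge and 30 mm from the free edge.
- heatsink: Bystander: finned aluminium heat sink lying on the bench, 96 (x) x 64 (y) x 26 mm, fins along x. Origin: centre of the underside.
- driver: Bystander: powered screwdriver lying on the bench along its x, 183 mm long (x from -85 to +98 mm), blue body 36 mm thick. Origin: underside.
- tin: Bystander: open round steel tin of screws, 64 mm across, 28 mm high. Origin: centre of the underside.
Mind the look-alikes: they are no part of the job. What is shaped like the board but blue is not meant. Of the things shaped like the case, the grey one is meant.

How it is judged:
By the outcome, as a careful person would: the job done as asked, in the order asked, and still so for the second after the job is handed in, with the robot touching nothing.
It also fails if it takes over 58 s, if anything falls off the work surface, if the arm or the gripper's body presses on something with over 40 N, if the wrist force passes 120 N, or if a joint passes its speed limit or range.

## Working session

There is one attempt and no reset: what is moved stays moved. The work goes in short steps, Python scripts to look and compute and a tool call to move; the robot and the scene stay as the last step left them, time stands still between calls to the robot, and variables do not carry over. Pictures are saved under pics/ and viewed, at most 10 in all, crops included, and the job is handed in when it is done.

Besides the shell and the picture viewer there is one more tool, called after "Request:" as a command line: name --argument value ..., lists and objects as JSON in quotes. play_rows: Moves the arm, as the interface text tells. Shift numbers are shares of 2 cm and turn numbers shares of 0.08 rad, none past 1 either way. Its arguments: {"type":"object","properties":{"rows":{"type":"array"}},"required":["rows"]}

```bash
mkdir -p pics; cat > h.py <<'E'
import numpy as np, cv2
from rig import *
def world(cam,p,d,C=None):
    C=C or calibration(cam); r,c=p
    x=np.array([(c-C['cx'])/C['fx'],(r-C['cy'])/C['fy'],1])
    if cam=='wrist':
        t=np.hypot(*x[:2]); x=np.r_[x[:2]/max(t,1e-9)*np.tan(t),1]
    return (C['extrinsics']@np.r_[x*d,1])[:3]
def cloud(cam,dep,C=None):
    C=C or calibration(cam); r,c=np.mgrid[:420,:560]
    x=(c-C['cx'])/C['fx'];y=(r-C['cy'])/C['fy']
    if cam=='wrist':
        t=np.hypot(x,y)+1e-9;k=np.tan(np.minimum(t,1.5))/t;x=x*k;y=y*k
    P=np.stack([x*dep,y*dep,dep,np.ones_like(dep)],-1)
    return (P@C['extrinsics'].T)[...,:3]
E
python3 - <<'E'
from h import *
ims=[]
for cam in ['scene','top']:
    im,d=read_camera(cam); P=cloud(cam,d); np.save(cam+'.npy',P); cv2.imwrite(f'pics/{cam}0.png',im)
    for n in ['board','case','liner','packed','lid','lid_handle','heatsink','driver','tin']:
        for o in outline_of(cam,n)[:3]:
            m=o['region']&(d>0)
            q=P[m]; print(cam,n,round(o['score'],2),np.round(o['position']),np.round(np.median(q,0),3),np.round(np.percentile(q,[2,98],axis=0),3).tolist() if len(q) else '')
print(sense()['clock'],sense()['width'])
E
```

```text
scene board 0.84 [224. 148.] [ 0.356 -0.281  0.014] [[0.299, -0.316, 0.001], [0.393, -0.245, 0.04]]
scene board 0.75 [331. 162.] [ 0.67  -0.36   0.013] [[0.624, -0.407, 0.001], [0.707, -0.312, 0.04]]
scene board 0.6 [268. 162.] [ 0.508 -0.293  0.014] [[0.455, -0.34, 0.0], [0.548, -0.248, 0.04]]
scene case 0.97 [193. 346.] [0.576 0.233 0.052] [[0.464, 0.105, 0.004], [0.67, 0.286, 0.178]]
scene case 0.55 [143. 368.] [0.411 0.421 0.061] [[0.306, 0.363, 0.004], [0.504, 0.485, 0.104]]
scene liner 0.62 [196. 327.] [0.505 0.202 0.009] [[0.478, 0.157, 0.005], [0.536, 0.247, 0.013]]
scene packed 0.92 [220. 335.] [0.613 0.165 0.032] [[0.577, 0.127, 0.008], [0.631, 0.217, 0.049]]
scene lid 0.97 [180. 362.] [0.589 0.249 0.126] [[0.488, 0.228, 0.057], [0.672, 0.291, 0.179]]
scene lid 0.62 [140. 369.] [0.409 0.422 0.062] [[0.31, 0.369, 0.058], [0.499, 0.484, 0.104]]
scene lid 0.21 [196. 324.] [0.505 0.2   0.009] [[0.477, 0.155, 0.005], [0.535, 0.244, 0.013]]
scene lid_handle 0.9 [142. 366.] [0.408 0.423 0.062] [[0.309, 0.367, 0.056], [0.501, 0.487, 0.104]]
scene lid_handle 0.65 [178. 361.] [0.59  
[... 1395 characters left out ...]
op lid_handle 0.93 [268. 104.] [0.399 0.425 0.06 ] [[0.308, 0.362, 0.055], [0.495, 0.489, 0.101]]
top lid_handle 0.81 [186. 174.] [0.578 0.256 0.134] [[0.485, 0.232, 0.002], [0.668, 0.303, 0.179]]
top heatsink 0.92 [233. 333.] [ 0.499 -0.141  0.009] [[0.451, -0.183, -0.0], [0.547, -0.099, 0.029]]
top driver 0.68 [158. 351.] [ 0.696 -0.181  0.031] [[0.679, -0.249, 0.018], [0.715, -0.094, 0.039]]
top driver 0.18 [192. 174.] [0.578 0.256 0.132] [[0.485, 0.232, 0.0], [0.667, 0.303, 0.178]]
top tin 0.97 [277. 268.] [0.377 0.024 0.006] [[0.349, -0.004, -0.001], [0.404, 0.052, 0.029]]
top tin 0.36 [223. 204.] [0.516 0.195 0.007] [[0.479, 0.148, 0.003], [0.554, 0.243, 0.012]]
1.0 0.08819859546900471
```

View pics/top0.png

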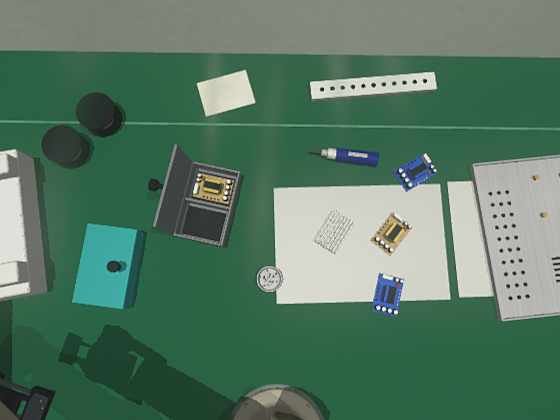

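View pics/scene0.png

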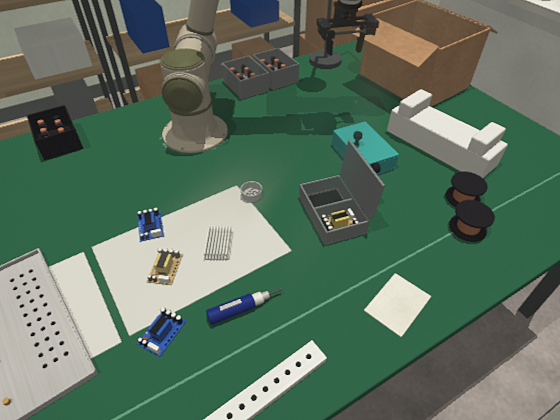

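The tan board is at about (235,390) px in the top view, and the two blue boards are look-alikes. The grey case is at (205,195): its lid leans toward +y, the packed board is at (188,213) and the empty bay at (223,203). The teal closed box is a decoy.

```bash
python3 - <<'E'
from h import *
for cam in ['top','scene']:
    P=np.load(cam+'.npy'); x,y,z=P[...,0],P[...,1],P[...,2]
    def box(n,lo,hi,zl,zh):
        m=(x>lo[0])&(x<hi[0])&(y>lo[1])&(y<hi[1])&(z>zl)&(z<zh)
        q=P[m]; (c,s,a)=cv2.minAreaRect((q[:,:2]*1000).astype(np.float32))
        print(cam,n,len(q),'c',np.round(c,1),'size',np.round(s,1),'ang',round(a,1),'z',np.round(np.percentile(q[:,2],[5,50,95]),4))
    box('xfmr',(.43,-.35),(.56,-.22),.031,.06)
    box('board',(.43,-.35),(.56,-.22),.0035,.06)
    box('rim',(.44,.08),(.69,.27),.045,.06)
    box('liner',(.46,.13),(.57,.26),.006,.0115)
    m=(x>.46)&(x<.69)&(y>.2)&(y<.32)&(z>.075)&(z<.175)
    q=P[m]; 
    for _ in range(4):
        c=q.mean(0);n=np.linalg.svd(q-c,full_matrices=False)[2][2]; q=q[abs((q-c)@n)<.003]
    print('lid n',np.round(n,3),'c',np.round(c,3),len(q),'elev',np.arcsin(n[2]), 'hd',np.degrees(np.arctan2(n[1],n[0])), 'zmax',q[:,2].max())
    m=(x>.46)&(x<.69)&(y>.2)&(y<.38)&(z>.1)&(z<.19)
    r=P[m];dd=(r-c)@n; k=r[abs(dd)>.02]; print('knob',len(k),np.round(np.median(k,0),3), np.round(np.percentile(k,[3,97],axis=0),3).tolist())
for cam in ['top','scene']:
    read_camera(cam)
    for n in ['board','lid_handle','lid_hinge','case','liner']: print(cam,n,[(round(o['score'],2),np.round(o['position']).tolist()) for o in pinpoint(cam,n)[:3]])
s=sense();print(s['eef_rot'],s['contact_force'])
E
```

```text
top xfmr 206 c [ 497.3 -289.6] size [32.  41.9] ang 53.2 z [0.0332 0.0363 0.0398]
top board 657 c [ 495.8 -286.3] size [127.9 123.9] ang 89.2 z [0.0039 0.0209 0.0387]
top rim 744 c [562.8 184.8] size [128.4 195.5] ang 78.3 z [0.0455 0.0503 0.0564]
top liner 873 c [515.1 195.7] size [128.  108.7] ang 89.5 z [0.0062 0.008  0.0106]
lid n [ 0.204  0.972 -0.115] c [0.575 0.251 0.103] 544 elev -0.11572338588908913 hd 78.16836731200783 zmax 0.13550408872666853
knob 132 [0.583 0.293 0.152] [[0.573, 0.279, 0.143], [0.596, 0.305, 0.159]]
scene xfmr 195 c [ 498.7 -293. ] size [33.6 41.7] ang 53.4 z [0.0325 0.0376 0.0405]
scene board 875 c [ 495.1 -286. ] size [127.6 128.5] ang 89.8 z [0.0037 0.0161 0.0394]
scene rim 739 c [563.1 182.4] size [132.6 198.7] ang 79.1 z [0.0455 0.0508 0.0568]
scene liner 422 c [520.  190.3] size [123.4 106.5] ang 82.9 z [0.0066 0.009  0.0111]
lid n [ 0.2    0.972 -0.121] c [0.583 0.248 0.112] 852 elev -0.12169208818476568 hd 78.35372510314296 zmax 0.17471461379484932
knob 72 [0.592 0.289 0.153] [[0.577, 0.28, 0.139], [0.599, 0.3, 0.16]]
top board [(0.88, [170.0, 413.0]), (0.72, [296.0, 387.0]), (0.64, [231.0, 388.0])]
top lid_handle [(0.89, [181.0, 152.0]), (0.6, [262.0, 111.0])]
top lid_hinge [(0.77, [261.0, 77.0]), (0.63, [197.0, 184.0])]
top case [(0.76, [205.0, 210.0]), (0.64, [264.0, 111.0])]
top liner [(0.65, [222.0, 206.0])]
scene board [(0.86, [272.0, 164.0]), (0.68, [334.0, 162.0]), (0.62, [226.0, 150.0])]
scene lid_handle [(0.72, [244.0, 216.0]), (0.67, [168.0, 372.0]), (0.66, [134.0, 355.0])]
scene lid_hinge [(0.96, [199.0, 352.0]), (0.91, [137.0, 384.0])]
scene case [(0.74, [214.0, 333.0]), (0.69, [158.0, 362.0])]
scene liner [(0.74, [200.0, 325.0])]
[3.14158695e+00 2.65958706e-05 2.83781586e+00] [-0.791073   -0.00092715 -0.17996145]
```

Request:
play_rows --rows '[[0, [-0.4, -0.5, 0], [0, 0, 0]], [0, [-0.86, -1, 0], [0, 0, 0]], [0, [-0.86, -1, 0], [0, 0, 0]], [0, [-0.86, -1, 0], [0, 0, 0]], [0, [-0.86, -1, 0], [0, 0, 0]], [0, [-0.86, -1, 0], [0, 0, 0]], [0, [-0.86, -1, 0], [0, 0, 0]], [0, [-0.86, -1, 0], [0, 0, 0]]]'

```text
clock: 2.27
ee_pos: [0.235, 0.3183, 0.2129]
eef_rot: [3.141, 0.0, 2.838]
contact_force: [0.5, -0.5, -0.6]
width: 0.088
grasp_force: 0.0
```

Request:
play_rows --rows '[[0, [-0.86, -1, 0], [0, 0, 0]], [0, [-0.86, -1, 0], [0, 0, 0]], [0, [-0.86, -1, 0], [0, 0, 0]], [0, [-0.86, -1, 0], [0, 0, 0]], [0, [-0.86, -1, 0], [0, 0, 0]], [0, [-0.86, -1, 0], [0, 0, 0]], [0, [-0.86, -1, 0], [0, 0, 0]], [0, [-0.86, -1, 0], [0, 0, 0]]]'

```text
clock: 2.93
ee_pos: [0.3184, 0.1243, 0.213]
eef_rot: [3.141, 0.001, 2.838]
contact_force: [0.1, 0.7, -0.1]
width: 0.088
grasp_force: 0.0
```

Request:
play_rows --rows '[[0, [-0.86, -1, 0], [0, 0, 0]], [0, [-0.86, -1, 0], [0, 0, 0]], [0, [-0.86, -1, 0], [0, 0, 0]], [0, [-0.86, -1, 0], [0, 0, 0]], [0, [-0.86, -1, 0], [0, 0, 0]], [0, [-0.86, -1, 0], [0, 0, 0]], [0, [-0.86, -1, 0], [0, 0, 0]], [0, [-0.86, -1, 0], [0, 0, 0]]]'

```text
clock: 3.6
ee_pos: [0.4019, -0.0696, 0.2129]
eef_rot: [-3.142, 0.0, 2.837]
contact_force: [1.3, 0.7, -0.2]
width: 0.0882
grasp_force: 0.0
```

Request:
play_rows --rows '[[0, [-0.86, -1, 0], [0, 0, 0]], [0, [-0.86, -1, 0], [0, 0, 0]], [0, [-0.86, -1, 0], [0, 0, 0]], [0, [-0.86, -1, 0], [0, 0, 0]], [0, [-0.86, -1, 0], [0, 0, 0]], [0, [-0.6, -0.7, 0], [0, 0, 0]], [0, [0, 0, 0], [0, 0, 1]], [0, [0, 0, 0], [0, 0, 1]]]'

```text
clock: 4.27
ee_pos: [0.4611, -0.2072, 0.2124]
eef_rot: [3.141, -0.001, 2.673]
contact_force: [-1.0, 0.2, -0.0]
width: 0.0879
grasp_force: 0.0
```

Request:
play_rows --rows '[[0, [0, 0, 0], [0, 0, 1]], [0, [0, 0, 0], [0, 0, 1]], [0, [0, 0, 0], [0, 0, 0.2]], [0, [0, 0, 0], [0, 0, 0]]]'

```text
clock: 4.6
ee_pos: [0.461, -0.2064, 0.2128]
eef_rot: [-3.142, 0.0, 2.503]
contact_force: [0.6, 0.4, 0.2]
width: 0.088
grasp_force: 0.0
```

```bash
cat >> h.py <<'E'
from scipy.spatial.transform import Rotation as Ro
def todo(target,yaw=None):
    """units of rows (2cm / 0.08rad) in tool axes to reach target"""
    s=sense();R=Ro.from_euler('xyz',s['eef_rot']).as_matrix()
    print('clock',s['clock'],'pos',np.round(s['ee_pos'],4),'rot',np.round(s['eef_rot'],4),'F',np.round(s['contact_force'],1))
    print('shift units',np.round(R.T@(np.array(target)-s['ee_pos'])/.02,2))
    if yaw is not None:
        print('turn units',np.round((R.T@Ro.from_euler('xyz',[np.pi,0,yaw]).as_matrix()@np.eye(3)).tolist() and Ro.from_matrix(R.T@Ro.from_euler('xyz',[np.pi,0,yaw]).as_matrix()).as_rotvec()/.08,2))
E
python3 - <<'E'
from h import *
C=calibration('wrist'); im,d=read_camera('wrist'); P=cloud('wrist',d,C); cv2.imwrite('pics/w1.png',im)
x,y,z=P[...,0],P[...,1],P[...,2]
for zl,zh in ((.031,.045),(.034,.045)):
    m=(x>.43)&(x<.57)&(y>-.36)&(y<-.22)&(z>zl)&(z<zh)&(d>0); q=P[m]
    print(len(q), cv2.minAreaRect((q[:,:2]*1000).astype(np.float32)),np.median(q[:,2]))
hsv=cv2.cvtColor(im,cv2.COLOR_BGR2HSV)
m=(x>.44)&(x<.56)&(y>-.35)&(y<-.23)&(z>.0015)&(z<.02)&(hsv[...,1]>70)&(hsv[...,0]<30)&(d>0); q=P[m]
print('tan',len(q), cv2.minAreaRect((q[:,:2]*1000).astype(np.float32)))
todo([.498,-.291,.06],np.radians(143.3))
E
```

```text
870 ((500.38385009765625, -291.6756286621094), (31.93021011352539, 41.373390197753906), 51.459007263183594) 0.03736979611093716
841 ((500.8885803222656, -291.4118347167969), (31.888336181640625, 40.92224884033203), 49.83340835571289) 0.03741205975606843
tan 1509 ((500.5943298339844, -291.6134033203125), (63.639652252197266, 96.5385971069336), 51.73871994018555)
clock 4.65 pos [ 0.461  -0.2063  0.2128] rot [-3.1416e+00  1.0000e-04  2.5039e+00] F [ 0.1 -0.5 -0.1]
shift units [-4.01 -2.3   7.64]
turn units [-0.    0.    0.04]
```

Request:
play_rows --rows '[[0, [-0.8, -0.45, 0], [0, 0, 0]], [0, [-0.8, -0.45, 0.5], [0, 0, 0]], [0, [-0.8, -0.45, 0.8], [0, 0, 0]], [0, [-0.8, -0.45, 0.8], [0, 0, 0]], [0, [-0.93, -0.45, 0.8], [0, 0, 0.39]], [0, [0, 0, 0.8], [0, 0, 0]], [0, [0, 0, 0.8], [0, 0, 0]], [0, [0, 0, 0], [0, 0, 0]]]'

```text
clock: 5.32
ee_pos: [0.4992, -0.291, 0.1197]
eef_rot: [3.141, -0.006, 2.472]
contact_force: [-0.4, 1.4, -0.9]
width: 0.0882
grasp_force: 0.0
```

Request:
play_rows --rows '[[0, [0, 0, 0.8], [0, 0, 0]], [0, [0, 0, 0.8], [0, 0, 0]], [0, [0, 0, 0.8], [0, 0, 0]], [0, [0, 0, 0.8], [0, 0, 0]], [0, [0, 0, 0], [0, 0, 0]]]'

```text
clock: 5.73
ee_pos: [0.4995, -0.2909, 0.0571]
eef_rot: [3.141, -0.004, 2.472]
contact_force: [-1.0, -0.1, -0.8]
width: 0.088
grasp_force: 0.0
```

```bash
python3 - <<'E'
from h import *
C=calibration('wrist'); im,d=read_camera('wrist'); P=cloud('wrist',d,C); cv2.imwrite('pics/w2.png',im)
x,y,z=P[...,0],P[...,1],P[...,2]
m=(x>.43)&(x<.57)&(y>-.36)&(y<-.22)&(z>.031)&(z<.042)&(d>0); q=P[m]
print(len(q), cv2.minAreaRect((q[:,:2]*1000).astype(np.float32)),np.median(q[:,2]))
todo([.5006,-.2916,.009],np.radians(141.7))
E
```

```text
2913 ((500.49615478515625, -291.266357421875), (31.90850257873535, 40.817176818847656), 50.52869415283203) 0.03745263342716845
clock 5.7833 pos [ 0.5001 -0.2914  0.0587] rot [ 3.1415e+00 -1.6000e-03  2.4718e+00] F [-1.4 -0.3  0.1]
shift units [-0.03  0.01  2.49]
turn units [ 0.   -0.02 -0.02]
```

View pics/w2.png

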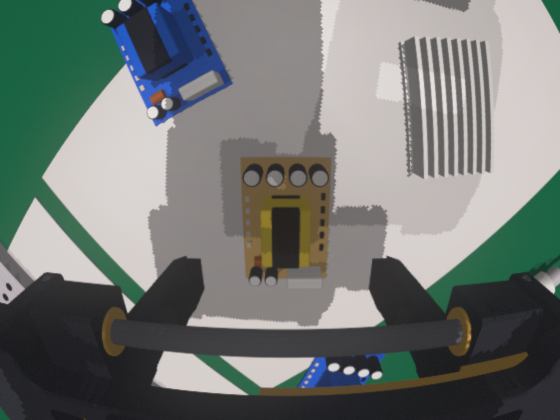

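The open fingers, at (185,280) and (390,280), straddle the tan board. Its transformer is centred at (285,237) and well aligned, so I descend and grip.

Request:
play_rows --rows '[[0, [0, 0, 0.7], [0, 0, 0]], [0, [0, 0, 0.7], [0, 0, 0]], [0, [0, 0, 0.6], [0, 0, 0]], [0, [0, 0, 0.4], [0, 0, 0]], [0, [0, 0, 0], [0, 0, 0]], [0, [0, 0, 0], [0, 0, 0]]]'

```text
clock: 6.28
ee_pos: [0.5006, -0.2919, 0.0113]
eef_rot: [-3.142, 0.0, 2.471]
contact_force: [0.4, 0.7, -0.1]
width: 0.088
grasp_force: 0.0
```

Request:
play_rows --rows '[[60, [0, 0, 0], [0, 0, 0]], [100, [0, 0, 0], [0, 0, 0]], [130, [0, 0, 0], [0, 0, 0]], [150, [0, 0, 0], [0, 0, 0]], [165, [0, 0, 0], [0, 0, 0]], [175, [0, 0, 0], [0, 0, 0]], [185, [0, 0, 0], [0, 0, 0]], [195, [0, 0, 0], [0, 0, 0]]]'

```text
clock: 6.95
ee_pos: [0.5004, -0.2918, 0.0108]
eef_rot: [3.142, 0.0, 2.471]
contact_force: [-0.2, -0.1, -0.4]
width: 0.0366
grasp_force: 0.0
```

Request:
play_rows --rows '[[195, [0, 0, 0], [0, 0, 0]], [195, [0, 0, 0], [0, 0, 0]], [195, [0, 0, 0], [0, 0, 0]], [195, [0, 0, 0], [0, 0, 0]]]'

```text
clock: 7.28
ee_pos: [0.5008, -0.2921, 0.0115]
eef_rot: [-3.142, 0.001, 2.471]
contact_force: [0.2, 0.5, 5.0]
width: 0.0207
grasp_force: 2.6
```

```bash
python3 - <<'E'
from h import *
im,d=read_camera('wrist'); cv2.imwrite('pics/w3.png',im)
s=sense();print(s['width'],s['grasp_force'],s['contact_force'],s['ee_pos'])
E
```

```text
0.020901911480041765 2.618218995630741 [0.10719841 1.56047376 4.62079574] [ 0.50082897 -0.29209604  0.01153095]
```

View pics/w3.png

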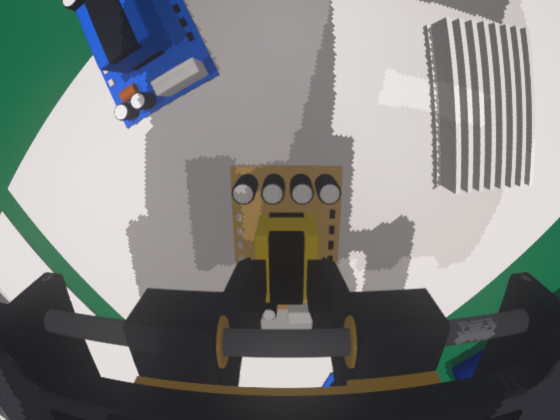

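Request:
play_rows --rows '[[205, [0, 0, 0], [0, 0, 0]], [215, [0, 0, 0], [0, 0, 0]], [215, [0, 0, 0], [0, 0, 0]], [215, [0, 0, 0], [0, 0, 0]]]'

```text
clock: 7.67
ee_pos: [0.5009, -0.2922, 0.0116]
eef_rot: [-3.142, 0.002, 2.471]
contact_force: [-0.8, -0.2, 4.8]
width: 0.0137
grasp_force: 2.5
```

```bash
python3 - <<'E'
from h import *
im,d=read_camera('wrist'); a=cv2.resize(im[150:400,150:420],None,fx=2,fy=2)
cv2.imwrite('pics/w4.png',a)
s=sense();print(s['width'],s['grasp_force'],s['contact_force'],s['ee_pos'])
E
```

```text
0.013677247405684689 2.5170980584334757 [0.55033944 1.50255341 5.32642384] [ 0.50088386 -0.29213964  0.01154327]
```

View pics/w4.png

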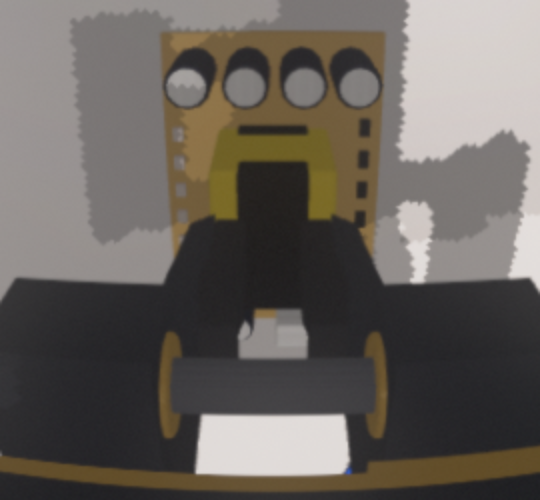

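```bash
python3 - <<'E'
from h import *
C=calibration('wrist');im,d=read_camera('wrist');P=cloud('wrist',d,C)
s=sense();R=Ro.from_euler('xyz',s['eef_rot']).as_matrix()
T=(P-s['ee_pos'])@R   # tool coordinates
for r in range(150,400,15):
    print(r,[f"{T[r,c,0]*1e3:.0f},{T[r,c,1]*1e3:.0f},{T[r,c,2]*1e3:.0f}|{1e3*P[r,c,2]:.0f}" for c in (245,258,270,287,303,315,328)])
im,d=read_camera('scene'); cv2.imwrite('pics/s5.png',cv2.resize(im[200:340,80:260],None,fx=4,fy=4,interpolation=cv2.INTER_CUBIC))
E
```

```text
150 ['57,-23,12|-0', '57,-15,10|1', '57,-8,10|2', '57,1,11|1', '57,10,12|-1', '57,17,11|1', '57,24,11|1']
165 ['49,-23,10|1', '49,-15,11|1', '49,-8,10|2', '49,1,11|1', '49,10,11|1', '49,17,11|1', '49,25,11|1']
180 ['44,-20,-9|21', '40,-15,9|2', '45,-8,-10|22', '40,1,8|3', '44,9,-9|20', '41,17,6|5', '45,22,-11|22']
195 ['38,-20,-14|25', '31,-16,9|3', '38,-7,-14|25', '31,1,9|2', '38,9,-14|25', '31,17,9|2', '38,22,-14|25']
210 ['22,-23,9|3', '23,-16,8|4', '23,-9,8|3', '22,1,10|2', '22,11,8|3', '23,17,7|4', '23,25,8|3']
225 ['12,-24,10|2', '20,-14,-9|21', '20,-8,-11|22', '20,1,-10|22', '21,10,-11|23', '13,18,8|3', '13,26,8|3']
240 ['3,-24,8|3', '18,-13,-25|37', '18,-7,-25|37', '18,1,-26|38', '19,9,-27|38', '18,15,-26|37', '3,26,9|3']
255 ['-7,-25,9|3', '10,-13,-25|36', '10,-7,-25|37', '10,1,-27|38', '10,9,-27|38', '10,15,-27|38', '-6,26,7|4']
270 ['9,-18,-40|52', '8,-12,-37|49', '7,-7,-37|48', '2,1,-26|38', '8,9,-37|49', '7,14,-36|48', '8,20,-39|50']
285 ['10,-17,-54|66', '8,-11,-51|62', '5,-6,-47|58', '-7,1,-27|38', '5,8,-47|58', '8,13,-51|62', '9,19,-54|65']
300 ['9,-15,-65|77', '8,-11,-63|74', '-3,-7,-46|58', '-17,1,-26|38', '-2,8,-48|60', '7,12,-62|74', '9,17,-64|76']
315 ['9,-14,-74|86', '7,-10,-71|83', '-41,-9,-8|19', '-54,1,11|1', '-10,9,-48|60', '6,12,-71|82', '8,16,-74|85']
330 ['25,-10,-102|114', '25,-7,-102|114', '25,-4,-103|115', '25,1,-103|114', '25,5,-103|115', '25,9,-103|115', '25,12,-103|114']
345 ['23,-10,-107|119', '24,-7,-107|119', '23,-3,-107|119', '23,1,-107|119', '24,5,-108|119', '24,8,-107|119', '23,12,-106|118']
360 ['0,-13,-90|101', '-98,-21,10|2', '-99,-12,11|0', '-99,1,11|0', '-99,14,11|1', '-99,23,11|0', '1,15,-91|102']
375 ['-5,-13,-92|104', '-116,-22,10|1', '-116,-12,11|1', '-117,2,12|-0', '-117,14,11|0', '-116,24,10|1', '-3,15,-94|105']
390 ['16,-9,-117|129', '17,-6,-117|129', '17,-3,-117|129', '15,1,-116|127', '16,5,-116|128', '17,8,-117|129', '17,11,-118|129']
```

View pics/s5.png

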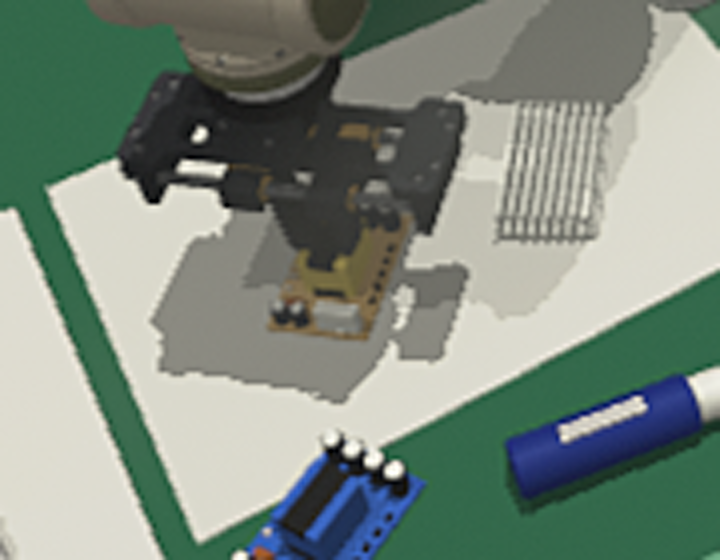

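The scene crop shows the fingers over the top of the transformer, not beside it, so this isn't a grasp. I'll open, raise, and measure where the fingertips really sit.

Request:
play_rows --rows '[[100, [0, 0, 0], [0, 0, 0]], [0, [0, 0, -0.2], [0, 0, 0]], [0, [0, 0, -0.8], [0, 0, 0]], [0, [0, 0, -1], [0, 0, 0]], [0, [0, 0, -1], [0, 0, 0]], [0, [0, 0, -1], [0, 0, 0]], [0, [0, 0, 0], [0, 0, 0]], [0, [0, 0, 0], [0, 0, 0]]]'

```text
clock: 8.48
ee_pos: [0.5006, -0.2919, 0.0913]
eef_rot: [-3.142, 0.001, 2.471]
contact_force: [-1.2, -0.6, -0.2]
width: 0.065
grasp_force: 0.0
```

```bash
python3 - <<'E'
from h import *
C=calibration('wrist');im,d=read_camera('wrist');P=cloud('wrist',d,C);cv2.imwrite('pics/w6.png',im)
s=sense();R=Ro.from_euler('xyz',s['eef_rot']).as_matrix();T=(P-s['ee_pos'])@R*1e3
print(s['ee_pos'],s['width'],s['contact_force'])
for a,b in ((-70,-40),(40,70)):
    m=(abs(T[...,0])<25)&(T[...,1]>a)&(T[...,1]<b)&(T[...,2]<30)&(T[...,2]>-80)&(d>0)
    q=T[m]; i=np.argsort(-q[:,2])[:3]; print(len(q),np.round(q[i]).tolist(),np.round(np.percentile(q,[2,98],axis=0)).tolist())
x,y,z=P[...,0],P[...,1],P[...,2]
m=(x>.43)&(x<.57)&(y>-.36)&(y<-.22)&(z>.031)&(z<.045)&(d>0); q=P[m]
print(len(q), cv2.minAreaRect((q[:,:2]*1000).astype(np.float32)),np.median(q[:,2]))
print('cam in tool',(C['extrinsics'][:3,3]-s['ee_pos'])@R)
E
```

```text
[ 0.50011523 -0.29149512  0.0902058 ] 0.0690714997030545 [-1.15372085  0.68314543 -0.97565774]
1004 [[8.0, -40.0, -27.0], [8.0, -40.0, -28.0], [8.0, -41.0, -28.0]] [[7.0, -48.0, -79.0], [9.0, -40.0, -32.0]]
1391 [[7.0, 40.0, -27.0], [8.0, 41.0, -27.0], [8.0, 42.0, -28.0]] [[1.0, 40.0, -79.0], [9.0, 49.0, -31.0]]
2284 ((500.73663330078125, -290.8390808105469), (32.15156173706055, 40.69319152832031), 51.58892822265625) 0.03746054628105193
cam in tool [ 0.08137602  0.00080887 -0.17275828]
```

View pics/w6.png

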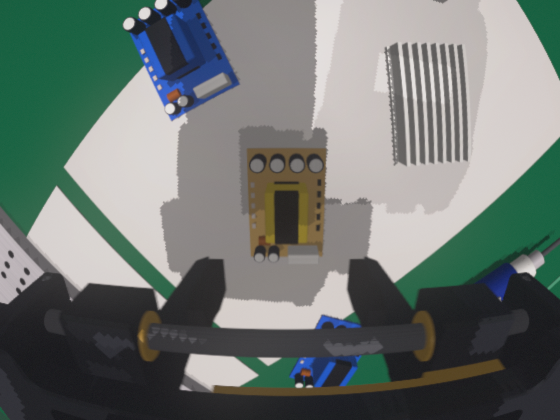

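Request:
play_rows --rows '[[0, [0, 0, 0], [0, 0, 0]], [0, [0, 0, 0], [0, 0, 0]]]'

```text
clock: 8.7
ee_pos: [0.4999, -0.2914, 0.0896]
eef_rot: [3.141, -0.002, 2.471]
contact_force: [-0.3, 0.4, 0.2]
width: 0.0824
grasp_force: 0.0
```

```bash
python3 - <<'E'
from h import *
C=calibration('wrist');im,d=read_camera('wrist');P=cloud('wrist',d,C)
s=sense();R=Ro.from_euler('xyz',s['eef_rot']).as_matrix();T=(P-s['ee_pos'])@R*1e3
print(s['ee_pos'],s['width'])
m=(abs(T[...,0])<12)&(abs(T[...,1])>30)&(abs(T[...,1])<65)&(T[...,2]<20)&(T[...,2]>-60)&(d>0)
for sg in (-1,1):
    q=T[m&(np.sign(T[...,1])==sg)]
    for lo in range(30,65,4):
        k=q[(abs(q[:,1])>=lo)&(abs(q[:,1])<lo+4)]
        if len(k): print(sg,lo,len(k),np.round(np.sort(k[:,2])[-4:],1),np.round(k[:,0].min()),np.round(k[:,0].max()))
E
```

```text
[ 0.50000823 -0.29144883  0.08977481] 0.0862040414629269
-1 38 815 [-25.1 -25.  -25.  -24.8] -11.0 8.0
-1 42 336 [-25.6 -25.3 -24.8 -24.7] -11.0 8.0
-1 46 371 [-25.5 -25.4 -25.1 -24.4] 7.0 10.0
-1 50 260 [-29.  -28.9 -28.2 -27.6] 8.0 10.0
-1 54 65 [-40.1 -39.6 -38.6 -36.4] 8.0 10.0
1 38 226 [-26.2 -26.1 -25.6 -25.3] -11.0 8.0
1 42 825 [-25.1 -25.  -25.  -24.9] -11.0 9.0
1 46 348 [-25.5 -25.3 -25.3 -25. ] 6.0 10.0
1 50 304 [-27.7 -27.  -26.9 -26.3] 7.0 10.0
1 54 156 [-32.5 -32.3 -31.7 -28.7] 8.0 10.0
1 58 1 [-57.9] 8.0 8.0
```

The fingertips sit 25 mm short of the reported TCP, and this held on both sides. I'll treat the tips as tool z = -25 mm and go down to a reported TCP of about -0.015, checking force on the way.

Request:
play_rows --rows '[[0, [0, 0, 0.7], [0, 0, 0]], [0, [0, 0, 0.8], [0, 0, 0]], [0, [0, 0, 0.8], [0, 0, 0]], [0, [0, 0, 0.8], [0, 0, 0]], [0, [0, 0, 0.5], [0, 0, 0]], [0, [0, 0, 0.3], [0, 0, 0]], [0, [0, 0, 0], [0, 0, 0]], [0, [0, 0, 0], [0, 0, 0]]]'

```text
clock: 9.42
ee_pos: [0.5005, -0.2919, 0.0131]
eef_rot: [-3.142, 0.0, 2.471]
contact_force: [-0.3, 0.2, 0.4]
width: 0.088
grasp_force: 0.0
```

```bash
python3 - <<'E'
from h import *
C=calibration('wrist');im,d=read_camera('wrist');P=cloud('wrist',d,C)
s=sense();R=Ro.from_euler('xyz',s['eef_rot']).as_matrix();T=(P-s['ee_pos'])@R*1e3
print(s['ee_pos'],s['contact_force'])
m=(abs(T[...,0])<12)&(abs(T[...,1])>38)&(abs(T[...,1])<48)&(T[...,2]<-15)&(T[...,2]>-60)&(d>0)
print('tip world z',np.sort(P[m][:,2])[[0,5,20]])
E
```

```text
[ 0.50074389 -0.29205578  0.01351725] [-0.16591784 -0.56115134 -1.05127488]
tip world z [0.0377818  0.03847627 0.03915796]
```

Request:
play_rows --rows '[[0, [0, 0, 0.35], [0, 0, 0]], [0, [0, 0, 0.35], [0, 0, 0]], [0, [0, 0, 0.3], [0, 0, 0]], [0, [0, 0, 0.2], [0, 0, 0]], [0, [0, 0, 0], [0, 0, 0]], [0, [0, 0, 0], [0, 0, 0]]]'

```text
clock: 9.97
ee_pos: [0.5003, -0.2917, -0.0114]
eef_rot: [3.142, -0.0, 2.471]
contact_force: [-0.5, -0.2, -0.1]
width: 0.0879
grasp_force: 0.0
```

```bash
python3 - <<'E'
from h import *
C=calibration('wrist');im,d=read_camera('wrist');P=cloud('wrist',d,C)
s=sense();R=Ro.from_euler('xyz',s['eef_rot']).as_matrix();T=(P-s['ee_pos'])@R*1e3
print(s['ee_pos'],s['contact_force'])
m=(abs(T[...,0])<12)&(abs(T[...,1])>38)&(abs(T[...,1])<48)&(T[...,2]<-15)&(T[...,2]>-60)&(d>0)
print('tip world z',np.sort(P[m][:,2])[[0,5,20]])
E
```

```text
[ 0.50046813 -0.29182957 -0.01112615] [-0.0373011   0.25385068  1.17487034]
tip world z [0.01322518 0.01382768 0.0146003 ]
```

Request:
play_rows --rows '[[0, [0, 0, 0.2], [0, 0, 0]], [60, [0, 0, 0], [0, 0, 0]], [100, [0, 0, 0], [0, 0, 0]], [130, [0, 0, 0], [0, 0, 0]], [145, [0, 0, 0], [0, 0, 0]], [155, [0, 0, 0], [0, 0, 0]], [160, [0, 0, 0], [0, 0, 0]], [160, [0, 0, 0], [0, 0, 0]]]'

```text
clock: 10.68
ee_pos: [0.5004, -0.2918, -0.0151]
eef_rot: [-3.142, 0.0, 2.471]
contact_force: [-0.5, -0.4, 0.6]
width: 0.0436
grasp_force: 0.0
```

Request:
play_rows --rows '[[165, [0, 0, 0], [0, 0, 0]], [170, [0, 0, 0], [0, 0, 0]], [175, [0, 0, 0], [0, 0, 0]], [180, [0, 0, 0], [0, 0, 0]], [180, [0, 0, 0], [0, 0, 0]], [180, [0, 0, 0], [0, 0, 0]]]'

```text
clock: 11.18
ee_pos: [0.5004, -0.2918, -0.0152]
eef_rot: [3.142, 0.0, 2.471]
contact_force: [0.2, 0.2, 0.6]
width: 0.0322
grasp_force: 30.0
```

Gripped: 32.2 mm wide at 30 N. Lifting.

Request:
play_rows --rows '[[180, [0, 0, -0.15], [0, 0, 0]], [180, [0, 0, -0.4], [0, 0, 0]], [180, [0, 0, -0.7], [0, 0, 0]], [180, [0, 0, -0.9], [0, 0, 0]], [180, [0, 0, -0.9], [0, 0, 0]], [180, [0, 0, -0.9], [0, 0, 0]], [180, [0, 0, -0.9], [0, 0, 0]], [180, [0, 0, -0.9], [0, 0, 0]]]'

```text
clock: 11.85
ee_pos: [0.5002, -0.2916, 0.1012]
eef_rot: [-3.142, -0.0, 2.471]
contact_force: [0.2, 0.4, -2.5]
width: 0.0319
grasp_force: 30.0
```

```bash
python3 - <<'E'
from h import *
s=sense();print(s['q'],s['width'],s['grasp_force'])
todo([.5165,.193,.10],np.radians(78.3+180))
C=calibration('wrist');im,d=read_camera('wrist');P=cloud('wrist',d,C)
s=sense();R=Ro.from_euler('xyz',s['eef_rot']).as_matrix();T=(P-s['ee_pos'])@R*1e3
hsv=cv2.cvtColor(im,cv2.COLOR_BGR2HSV)
m=(abs(T[...,0])<60)&(abs(T[...,1])<50)&(T[...,2]<30)&(T[...,2]>-16)&(hsv[...,1]>70)&(hsv[...,0]<30)&(d>0);q=T[m]
A=np.c_[q[:,:2],np.ones(len(q))];k=np.linalg.lstsq(A,q[:,2],rcond=None)[0]
print('tan plane in tool',len(q),k,cv2.minAreaRect(q[:,:2].astype(np.float32)))
E
```

```text
[-7.30018940e-01  5.34982577e-01  1.47375288e+00 -4.27932325e-05
  1.13286410e+00 -1.62980673e+00] 0.03192726852022786 29.99980929773301
clock 11.85 pos [ 0.5002 -0.2916  0.1012] rot [-3.1416 -0.      2.4706] F [ 0.2  0.4 -2.5]
shift units [14.43 19.48  0.06]
turn units [ -0.    -0.   -25.47]
tan plane in tool 4659 [-2.73664883e-03  3.73589082e-04 -1.44993328e+01] ((7.280143737792969, 0.6587314605712891), (63.83451843261719, 85.42251586914062), 89.98805236816406)
```

Request:
play_rows --rows '[[180, [0.3, 0.4, -0.2], [0, 0, 0]], [180, [0.6, 0.81, -0.4], [0, 0, 0]], [180, [0.72, 0.97, -0.5], [0, 0, 0]], [180, [0.72, 0.97, -0.5], [0, 0, 0]], [180, [0.72, 0.97, -0.4], [0, 0, 0]], [180, [0.72, 0.97, 0], [0, 0, 0]], [180, [0.72, 0.97, 0], [0, 0, 0]], [180, [0.72, 0.97, 0], [0, 0, 0]]]'

```text
clock: 12.57
ee_pos: [0.5052, -0.1147, 0.1389]
eef_rot: [-3.141, -0.002, 2.471]
contact_force: [-1.3, -0.3, -2.6]
width: 0.0318
grasp_force: 30.0
```

Request:
play_rows --rows '[[180, [0.72, 0.97, 0], [0, 0, 0]], [180, [0.72, 0.97, 0], [0, 0, 0]], [180, [0.72, 0.97, 0], [0, 0, 0]], [180, [0.72, 0.97, 0], [0, 0, 0]], [180, [0.72, 0.97, 0], [0, 0, 0]], [180, [0.72, 0.97, 0], [0, 0, 0]], [180, [0.72, 0.97, 0], [0, 0, 0]], [180, [0.72, 0.97, 0], [0, 0, 0]]]'

```text
clock: 13.23
ee_pos: [0.5112, 0.0783, 0.1388]
eef_rot: [-3.141, -0.002, 2.471]
contact_force: [0.8, 0.1, -2.8]
width: 0.0317
grasp_force: 30.0
```

Request:
play_rows --rows '[[180, [0.72, 0.97, 0], [0, 0, 0]], [180, [0.72, 0.97, 0], [0, 0, 0]], [180, [0.6, 0.81, 0], [0, 0, 0]], [180, [0.3, 0.4, 0], [0, 0, 0]], [180, [0, 0, 0], [0, 0, -0.5]], [180, [0, 0, 0], [0, 0, -1]], [180, [0, 0, 0], [0, 0, -1]], [180, [0, 0, 0], [0, 0, -1]]]'

```text
clock: 13.9
ee_pos: [0.5141, 0.1548, 0.139]
eef_rot: [-3.141, -0.001, 2.755]
contact_force: [-0.6, 1.1, -3.0]
width: 0.0315
grasp_force: 30.0
```

Request:
play_rows --rows '[[180, [0, 0, 0], [0, 0, -1]], [180, [0, 0, 0], [0, 0, -1]], [180, [0, 0, 0], [0, 0, -1]], [180, [0, 0, 0], [0, 0, -1]], [180, [0, 0, 0], [0, 0, -1]], [180, [0, 0, 0], [0, 0, -1]], [180, [0, 0, 0], [0, 0, -1]], [180, [0, 0, 0], [0, 0, -1]]]'

```text
clock: 14.57
ee_pos: [0.5142, 0.1547, 0.1391]
eef_rot: [3.141, -0.002, -2.889]
contact_force: [0.1, 0.7, -1.1]
width: 0.032
grasp_force: 30.0
```

```bash
python3 - <<'E'
from h import *
s=sense();print(s['q'],s['width'],s['grasp_force'])
todo([.5165,.193,.10],np.radians(78.3+180))
E
```

```text
[ 7.39288864e-02  4.07738912e-01  1.56499059e+00 -1.44529083e-04
  1.17042394e+00 -1.74952102e+00] 0.03197646802300372 29.99923480208963
clock 14.5667 pos [0.5142 0.1547 0.1391] rot [ 3.1414e+00 -1.6000e-03 -2.8889e+00] F [ 0.1  0.7 -1.1]
shift units [-0.6   1.83  1.95]
turn units [ 1.000e-02 -2.000e-02 -1.392e+01]
```

Request:
play_rows --rows '[[180, [-0.2, 0.6, 0], [0, 0, 0]], [180, [-0.2, 0.6, 0], [0, 0, 0]], [180, [-0.2, 0.63, 0], [0, 0, 0]], [180, [0, 0, 0], [0, 0, -1]], [180, [0, 0, 0], [0, 0, -1]], [180, [0, 0, 0], [0, 0, -1]], [180, [0, 0, 0], [0, 0, -1]], [180, [0, 0, 0], [0, 0, -1]]]'

```text
clock: 15.23
ee_pos: [0.5172, 0.1946, 0.1395]
eef_rot: [3.141, -0.0, -2.489]
contact_force: [0.4, -0.6, -2.7]
width: 0.0316
grasp_force: 30.0
```

Request:
play_rows --rows '[[180, [0, 0, 0], [0, 0, -1]], [180, [0, 0, 0], [0, 0, -1]], [180, [0, 0, 0], [0, 0, -1]], [180, [0, 0, 0], [0, 0, -1]], [180, [0, 0, 0], [0, 0, -1]], [180, [0, 0, 0], [0, 0, -1]], [180, [0, 0, 0], [0, 0, -1]], [180, [0, 0, 0], [0, 0, -0.9]]]'

```text
clock: 15.9
ee_pos: [0.5172, 0.1947, 0.1396]
eef_rot: [3.141, -0.0, -1.857]
contact_force: [0.2, 0.3, -2.1]
width: 0.0317
grasp_force: 30.0
```

Request:
play_rows --rows '[[180, [0, 0, 0], [0, 0, 0]], [180, [0, 0, 0], [0, 0, 0]]]'

```text
clock: 16.07
ee_pos: [0.5173, 0.1942, 0.1396]
eef_rot: [3.141, -0.0, -1.863]
contact_force: [-0.7, -0.6, -3.8]
width: 0.0317
grasp_force: 30.0
```

```bash
python3 - <<'E'
from h import *
C=calibration('wrist');im,d=read_camera('wrist');P=cloud('wrist',d,C);cv2.imwrite('pics/w7.png',im)
s=sense();print(s['q'])
x,y,z=P[...,0],P[...,1],P[...,2]
for cam in ['wrist','top']:
    if cam=='top': im,d=read_camera('top');P=cloud('top',d);x,y,z=P[...,0],P[...,1],P[...,2]
    m=(x>.44)&(x<.69)&(y>.08)&(y<.30)&(z>.046)&(z<.058)&(d>0);q=P[m]
    print(cam,'rim',len(q),cv2.minAreaRect((q[:,:2]*1000).astype(np.float32)),np.percentile(q,[1,99],axis=0).tolist())
todo([.5165,.193,.10],np.radians(78.3+180))
E
```

```text
[ 1.46749501e-01  4.38492305e-01  1.51681406e+00  7.03918656e-05
  1.18658848e+00 -2.70270769e+00]
wrist rim 3482 ((565.427978515625, 183.26535034179688), (128.13803100585938, 195.3961944580078), 78.27684020996094) [[0.46039847049663324, 0.10458327060763647, 0.04605944827737286], [0.6692222996926507, 0.23780081938986475, 0.05717783752885594]]
top rim 265 ((557.0013427734375, 158.76287841796875), (79.01142120361328, 196.1383056640625), 79.89031219482422) [[0.4570126711552435, 0.10430786906077383, 0.046167371202764124], [0.6573543370505152, 0.1724560474772924, 0.05508437178739164]]
clock 16.1667 pos [0.5173 0.1939 0.1397] rot [ 3.1414e+00 -1.0000e-04 -1.8626e+00] F [ 0.7 -0.7 -3.3]
shift units [0.05 0.03 1.99]
turn units [ 0.  -0.  -1.1]
```

View pics/w7.png

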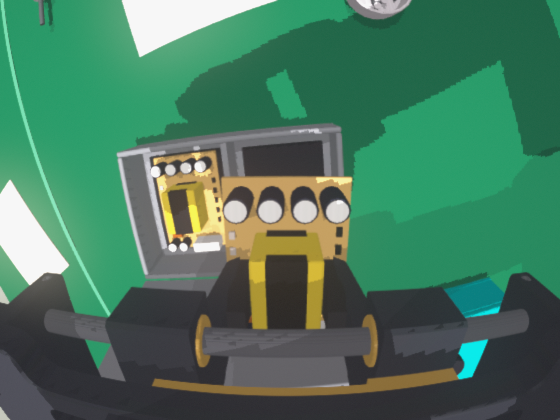

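The board is held level over the empty bay. The packed board at (185,205) is clear to the left, and the capacitors face the same way on both boards. I'll fix the last few degrees and descend.

Request:
play_rows --rows '[[180, [0.04, -0.05, 0], [0, 0, -0.55]], [180, [0, 0, 0], [0, 0, -0.55]], [180, [0, 0, 0.5], [0, 0, 0]], [180, [0, 0, 0.8], [0, 0, 0]], [180, [0, 0, 0.8], [0, 0, 0]], [180, [0, 0, 0.8], [0, 0, 0]], [180, [0, 0, 0.6], [0, 0, 0]], [180, [0, 0, 0], [0, 0, 0]]]'

```text
clock: 16.83
ee_pos: [0.5165, 0.1921, 0.0668]
eef_rot: [3.137, -0.002, -1.775]
contact_force: [0.3, -0.1, -2.1]
width: 0.0313
grasp_force: 30.0
```

```bash
python3 - <<'E'
from h import *
C=calibration('wrist');im,d=read_camera('wrist');P=cloud('wrist',d,C)
x,y,z=P[...,0],P[...,1],P[...,2]
s=sense()
ax=np.array([np.cos(np.radians(78.3)),np.sin(np.radians(78.3))]);ay=np.array([-ax[1],ax[0]])
D=P[...,:2]-s['ee_pos'][:2];u=D@ax*1e3;v=D@ay*1e3
m=(d>0)&(z>.048)&(z<.056)&(u>-90)&(u<40)&(abs(v)<75)
print('rim hist v',[(a,int((m&(v>=a)&(v<a+4)&(u>-55)).sum())) for a in range(-72,72,4)])
print('rim hist u',[(a,int((m&(u>=a)&(u<a+3)&(abs(v)<35)).sum())) for a in range(-90,0,3)])
todo([.518,.193,-.006],np.radians(258.3))
E
```

```text
rim hist v [(-72, 0), (-68, 0), (-64, 0), (-60, 0), (-56, 0), (-52, 0), (-48, 0), (-44, 0), (-40, 0), (-36, 0), (-32, 0), (-28, 0), (-24, 0), (-20, 0), (-16, 0), (-12, 0), (-8, 0), (-4, 0), (0, 0), (4, 0), (8, 0), (12, 0), (16, 0), (20, 0), (24, 0), (28, 0), (32, 0), (36, 0), (40, 239), (44, 754), (48, 57), (52, 0), (56, 0), (60, 0), (64, 0), (68, 0)]
rim hist u [(-90, 0), (-87, 0), (-84, 0), (-81, 0), (-78, 0), (-75, 0), (-72, 0), (-69, 0), (-66, 2), (-63, 637), (-60, 421), (-57, 0), (-54, 0), (-51, 0), (-48, 0), (-45, 0), (-42, 0), (-39, 0), (-36, 0), (-33, 0), (-30, 0), (-27, 0), (-24, 0), (-21, 0), (-18, 0), (-15, 0), (-12, 0), (-9, 0), (-6, 0), (-3, 0)]
clock 16.8833 pos [0.5173 0.1923 0.0684] rot [ 3.1389e+00 -1.0000e-03 -1.7746e+00] F [ 0.8  0.4 -0.9]
shift units [-0.05 -0.03  3.72]
turn units [ 0.03 -0.01  0.01]
```

Request:
play_rows --rows '[[180, [0, -0.1, 0.3], [0, 0, 0]], [180, [0, 0, 0.6], [0, 0, 0]], [180, [0, 0, 0.7], [0, 0, 0]], [180, [0, 0, 0.7], [0, 0, 0]], [180, [0, 0, 0.5], [0, 0, 0]], [180, [0, 0, 0.3], [0, 0, 0]], [180, [0, 0, 0.15], [0, 0, 0]], [180, [0, 0, 0], [0, 0, 0]]]'

```text
clock: 17.55
ee_pos: [0.5202, 0.1919, 0.0047]
eef_rot: [3.141, -0.0, -1.773]
contact_force: [-0.0, 0.2, -2.2]
width: 0.0315
grasp_force: 30.0
```

Request:
play_rows --rows '[[180, [0, 0, 0], [0, 0, 0]], [180, [0, 0, 0.1], [0, 0, 0]], [180, [0, 0, 0.1], [0, 0, 0]], [180, [0, 0, 0], [0, 0, 0]], [180, [0, 0, 0], [0, 0, 0]]]'

```text
clock: 17.97
ee_pos: [0.5201, 0.1918, 0.0009]
eef_rot: [-3.142, -0.0, -1.773]
contact_force: [-0.4, -0.5, -2.6]
width: 0.0317
grasp_force: 30.0
```

Request:
play_rows --rows '[[180, [0, 0, 0.1], [0, 0, 0]], [180, [0, 0, 0.1], [0, 0, 0]], [180, [0, 0, 0.05], [0, 0, 0]], [180, [0, 0, 0.05], [0, 0, 0]], [180, [0, 0, 0], [0, 0, 0]]]'

```text
clock: 18.38
ee_pos: [0.52, 0.1918, -0.0054]
eef_rot: [3.141, -0.0, -1.773]
contact_force: [-0.1, -0.4, -1.6]
width: 0.0318
grasp_force: 30.0
```

Request:
play_rows --rows '[[180, [0, 0, 0.05], [0, 0, 0]], [180, [0, 0, 0], [0, 0, 0]], [180, [0, 0, 0], [0, 0, 0]]]'

```text
clock: 18.63
ee_pos: [0.5201, 0.1919, -0.0062]
eef_rot: [3.142, -0.0, -1.773]
contact_force: [0.1, 0.0, -3.2]
width: 0.0318
grasp_force: 30.0
```

Request:
play_rows --rows '[[180, [0, 0, 0.03], [0, 0, 0]], [180, [0, 0, 0], [0, 0, 0]], [180, [0, 0, 0], [0, 0, 0]]]'

```text
clock: 18.88
ee_pos: [0.5202, 0.1919, -0.0068]
eef_rot: [-3.142, 0.0, -1.773]
contact_force: [-0.4, 0.6, -2.5]
width: 0.0316
grasp_force: 30.0
```

Request:
play_rows --rows '[[180, [0, 0, 0.03], [0, 0, 0]], [180, [0, 0, 0], [0, 0, 0]], [180, [0, 0, 0], [0, 0, 0]]]'

```text
clock: 19.13
ee_pos: [0.5202, 0.1919, -0.0072]
eef_rot: [-3.141, 0.0, -1.773]
contact_force: [-1.2, 0.3, 0.2]
width: 0.0317
grasp_force: 30.0
```

Request:
play_rows --rows '[[180, [0, 0, 0.02], [0, 0, 0]], [180, [0, 0, 0], [0, 0, 0]], [180, [0, 0, 0], [0, 0, 0]]]'

```text
clock: 19.38
ee_pos: [0.5202, 0.1919, -0.0072]
eef_rot: [-3.141, 0.0, -1.772]
contact_force: [-2.6, -1.0, 5.7]
width: 0.0317
grasp_force: 30.0
```

Touched down at about 6 N. I'll open only part way, since the bay is narrow, and lift straight out.

Request:
play_rows --rows '[[165, [0, 0, 0], [0, 0, 0]], [150, [0, 0, 0], [0, 0, 0]], [138, [0, 0, 0], [0, 0, 0]], [134, [0, 0, 0], [0, 0, 0]], [134, [0, 0, 0], [0, 0, 0]]]'

```text
clock: 19.8
ee_pos: [0.5202, 0.1919, -0.0079]
eef_rot: [-3.142, 0.0, -1.773]
contact_force: [0.3, -0.2, 0.8]
width: 0.0418
grasp_force: 0.0
```

Request:
play_rows --rows '[[134, [0, 0, -0.2], [0, 0, 0]], [134, [0, 0, -0.4], [0, 0, 0]], [134, [0, 0, -0.6], [0, 0, 0]], [134, [0, 0, -0.8], [0, 0, 0]], [134, [0, 0, -0.9], [0, 0, 0]], [134, [0, 0, -0.9], [0, 0, 0]], [134, [0, 0, -0.9], [0, 0, 0]], [134, [0, 0, -0.9], [0, 0, 0]]]'

```text
clock: 20.47
ee_pos: [0.5202, 0.1919, 0.1065]
eef_rot: [-3.14, 0.0, -1.773]
contact_force: [-0.7, 0.4, 0.9]
width: 0.0416
grasp_force: 0.0
```

Request:
play_rows --rows '[[134, [0, 0, -0.9], [0, 0, 0]], [134, [0, 0, -0.9], [0, 0, 0]], [134, [0, 0, -0.9], [0, 0, 0]], [134, [0, 0, -0.9], [0, 0, 0]], [134, [0, 0, -0.5], [0, 0, 0]], [134, [0, 0, 0], [0, 0, 0]]]'

```text
clock: 20.97
ee_pos: [0.521, 0.192, 0.1891]
eef_rot: [-3.137, 0.002, -1.773]
contact_force: [-0.2, -0.8, 0.8]
width: 0.042
grasp_force: 0.0
```

```bash
python3 - <<'E'
from h import *
C=calibration('wrist');im,d=read_camera('wrist');P=cloud('wrist',d,C)
s=sense();print(s['ee_pos'],s['q'],s['width'])
for cam in ('wrist','scene'):
    if cam=='scene':
        im,d=read_camera(cam);P=cloud(cam,d); cv2.imwrite('pics/s8.png',cv2.resize(im[120:270,260:440],None,fx=4,fy=4,interpolation=cv2.INTER_CUBIC))
    x,y,z=P[...,0],P[...,1],P[...,2]
    m=(x>.46)&(x<.56)&(y>.13)&(y<.25)&(z>.040)&(z<.049)&(d>0);q=P[m]
    print(cam,'xfmr',len(q),cv2.minAreaRect((q[:,:2]*1000).astype(np.float32)) if len(q)>3 else '',np.median(q[:,2]))
    m=(x>.46)&(x<.69)&(y>.2)&(y<.32)&(z>.075)&(z<.175)&(d>0); q=P[m]
    for _ in range(4):
        c=q.mean(0);n=np.linalg.svd(q-c,full_matrices=False)[2][2]; q=q[abs((q-c)@n)<.003]
    print('lid n',np.round(n,3),'c',np.round(c,3),len(q),'zmax',q[:,2].max())
E
```

```text
[0.52038382 0.19192037 0.18727461] [ 1.42076540e-01  3.96724516e-01  1.44796677e+00  2.85286901e-06
  1.29474141e+00 -2.79774517e+00] 0.0417413600836341
wrist xfmr 1687 ((515.568115234375, 192.4553985595703), (117.07717895507812, 96.8746337890625), 84.69187927246094) 0.045252375591485205
lid n [ 0.201  0.974 -0.105] c [0.563 0.254 0.119] 7404 zmax 0.1670872351885131
scene xfmr 255 ((510.35272216796875, 190.47976684570312), (117.80272674560547, 99.12838745117188), 89.95177459716797) 0.04516472996195786
lid n [-0.201 -0.972  0.122] c [0.586 0.247 0.112] 856 zmax 0.17447161705169112
```

View pics/s8.png

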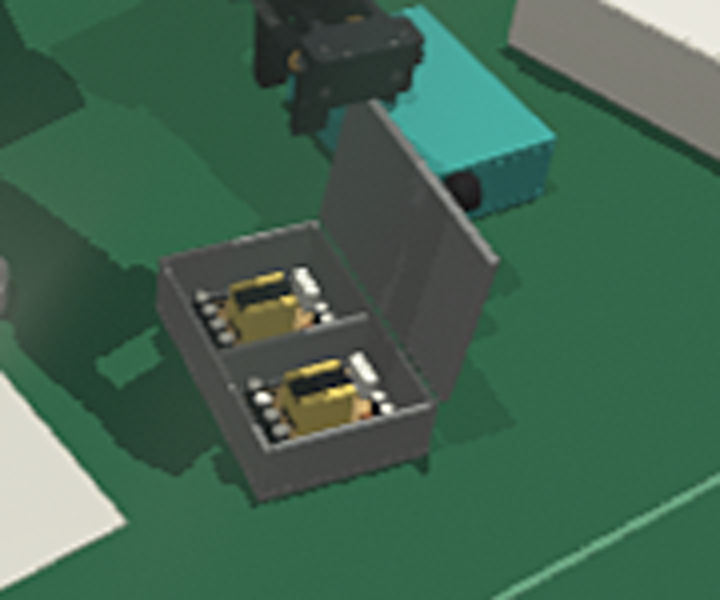

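The board sits in the bay next to the packed one, transformer top at 45 mm as it should be. The lid is still at about 1.69 rad. Next I close the fingers, go over the lid's edge to its outer side (off the knob line), and push it down along its arc.

Request:
play_rows --rows '[[180, [-0.4, 0, 0], [0, 0, 0]], [240, [-0.8, 0.1, 0], [0, 0, 0]], [240, [-0.9, 0, 0], [0, 0, 0]], [240, [-0.9, 0, 0], [0, 0, 0]], [240, [-0.9, 0, 0], [0, 0, 0]], [240, [-0.9, 0, 0], [0, 0, 0]], [240, [-0.8, 0, 0], [0, 0, 0]], [240, [0, 0, 0], [0, 0, 0]]]'

```text
clock: 21.73
ee_pos: [0.5401, 0.3045, 0.1846]
eef_rot: [3.14, -0.0, -1.77]
contact_force: [-0.8, -0.6, -1.0]
width: 0.0052
grasp_force: 0.0
```

```bash
cat >> h.py <<'E'
H=np.array([.577,.243,.0525]);a=np.radians(78.35)
AX=np.array([np.cos(a),np.sin(a)]);AY=np.array([-AX[1],AX[0]])
def tipuvz():
    s=sense();D=s['ee_pos'][:2]-H[:2]
    return np.round([D@AX*1e3,D@AY*1e3,(s['ee_pos'][2]+.025)*1e3],1),s
E
python3 - <<'E'
from h import *
t,s=tipuvz();print(t,s['eef_rot'],s['q'])
C=calibration('wrist');im,d=read_camera('wrist');P=cloud('wrist',d,C)
D=P[...,:2]-H[:2];u=D@AX*1e3;v=D@AY*1e3;z=P[...,2]*1e3
m=(d>0)&(z>110)&(z<185)&(abs(v)<100)&(u>-30)&(u<45)
print('lid pts',m.sum(),[np.round(np.percentile(k[m],[1,50,99]),1).tolist() for k in (u,v,z)])
T=(P-s['ee_pos'])@Ro.from_euler('xyz',s['eef_rot']).as_matrix()*1e3
f=(d>0)&(abs(T[...,0])<14)&(abs(T[...,1])<30)&(T[...,2]>-70)&(T[...,2]<0); print('tips',f.sum(),np.round(np.percentile(T[f],[1,99],axis=0)).tolist())
m=(d>0)&(z>40)&(z<60)&(abs(v)<110)&(u<-20)&(u>-140);print('rim u',[(k,int((m&(u>=k)&(u<k+4)).sum())) for k in range(-140,-100,4)])
E
```

```text
[ 52.8  48.6 209.6] [ 3.13960211e+00 -4.11225000e-04 -1.77033554e+00] [ 3.24386408e-01  5.46091194e-01  1.22682975e+00  6.52808669e-04
  1.37060102e+00 -2.61779706e+00]
lid pts 11771 [[7.4, 13.1, 43.4], [-93.6, 6.9, 93.7], [111.5, 162.0, 178.4]]
tips 3401 [[-4.0, -19.0, -70.0], [11.0, 15.0, -26.0]]
rim u [(-140, 0), (-136, 0), (-132, 0), (-128, 37), (-124, 823), (-120, 670), (-116, 87), (-112, 82), (-108, 83), (-104, 82)]
```

Request:
play_rows --rows '[[240, [0, 0, 0.4], [0, 0, 0]], [240, [0, 0, 0.7], [0, 0, 0]], [240, [0, 0, 0.7], [0, 0, 0]], [240, [0, 0, 0.6], [0, 0, 0]], [240, [0, 0, 0.3], [0, 0, 0]], [240, [0.3, 0, 0], [0, 0, 0]], [240, [0.3, 0, 0], [0, 0, 0]], [240, [0.2, 0, 0], [0, 0, 0]]]'

```text
clock: 22.45
ee_pos: [0.5376, 0.2853, 0.1329]
eef_rot: [-3.141, 0.0, -1.773]
contact_force: [0.4, 0.9, 1.2]
width: 0.005
grasp_force: 0.0
```

```bash
python3 - <<'E'
from h import *
t,s=tipuvz();print(t,s['eef_rot'],s['contact_force'])
E
```

```text
[ 33.5  47.2 157.9] [-3.14070536e+00  2.81759965e-04 -1.77312645e+00] [0.40123215 0.89500198 1.15714338]
```

Request:
play_rows --rows '[[240, [0.3, 0, 0], [0, 0, 0]], [240, [0.35, 0, 0], [0, 0, 0]], [240, [0.4, 0, 0], [0, 0, 0]], [240, [0.4, 0, 0], [0, 0, 0]], [240, [0.4, 0, 0.05], [0, 0, 0]], [240, [0.4, 0, 0.1], [0, 0, 0]], [240, [0.4, 0, 0.1], [0, 0, 0]]]'

```text
clock: 23.03
ee_pos: [0.5267, 0.2335, 0.1271]
eef_rot: [-3.141, -0.0, -1.773]
contact_force: [0.1, 1.2, 1.5]
width: 0.005
grasp_force: 0.7
```

```bash
cat > lid.py <<'E'
from h import *
t,s=tipuvz();print('tip u,v,z',t,s['eef_rot'],s['contact_force'],s['wrist_torque'])
im,d=read_camera('scene');P=cloud('scene',d)
D=P[...,:2]-H[:2];u=D@AX;v=D@AY;z=P[...,2]-H[2]
m=(d>0)&(abs(v)<.09)&(u<.03)&(u>-.13)&(z>.015)&(z<.14)&(im.max(-1)<110)
q=np.c_[u[m],v[m],z[m]]
best=None;rng=np.random.default_rng(0)
for th in np.arange(0,1.9,.02):
    # normal distance to plane through hinge, underside 0 or top 8 mm
    n=u[m]*np.sin(th)+z[m]*np.cos(th); r=-u[m]*np.cos(th)+z[m]*np.sin(th)
    k=(((abs(n)<.003)|(abs(n-.008)<.003))&(r>.02)&(r<.127)).sum()
    if best is None or k>best[0]: best=(k,th)
print('lid angle',best)
E
python3 lid.py
```

```text
tip u,v,z [-19.5  47.4 152.1] [-3.14138675e+00 -5.18846631e-05 -1.77267924e+00] [0.06300631 1.15148215 1.52831132] [0.2300412  0.05555667 0.00390779]
lid angle (np.int64(373), np.float64(1.2))
```

Request:
play_rows --rows '[[240, [0.32, 0, 0.12], [0, 0, 0]], [240, [0.32, 0, 0.12], [0, 0, 0]], [240, [0.32, 0, 0.13], [0, 0, 0]], [240, [0.29, 0, 0.2], [0, 0, 0]], [240, [0.29, 0, 0.2], [0, 0, 0]], [240, [0.29, 0, 0.2], [0, 0, 0]], [240, [0.25, 0, 0.25], [0, 0, 0]], [240, [0.25, 0, 0.25], [0, 0, 0]]]'

```text
clock: 23.75
ee_pos: [0.5173, 0.1881, 0.0973]
eef_rot: [3.141, -0.0, -1.773]
contact_force: [-0.0, 0.7, 1.3]
width: 0.005
grasp_force: 0.5
```

```bash
python3 lid.py
```

```text
tip u,v,z [-65.8  47.4 122.3] [ 3.14139427e+00 -2.02883100e-04 -1.77264354e+00] [-0.02750499  0.68125359  1.31012451] [ 0.11363802  0.09431429 -0.00348541]
lid angle (np.int64(395), np.float64(0.68))
```

Request:
play_rows --rows '[[240, [0.22, 0, 0.26], [0, 0, 0]], [240, [0.22, 0, 0.27], [0, 0, 0]], [240, [0.22, 0, 0.27], [0, 0, 0]], [240, [0.22, 0, 0.27], [0, 0, 0]], [240, [0.1, 0, 0.25], [0, 0, 0]], [240, [0.1, 0, 0.25], [0, 0, 0]], [240, [0.1, 0, 0.24], [0, 0, 0]], [240, [0.08, 0, 0.2], [0, 0, 0]]]'

```text
clock: 24.47
ee_pos: [0.5123, 0.1639, 0.057]
eef_rot: [3.141, -0.0, -1.773]
contact_force: [-0.2, -0.2, -0.1]
width: 0.0053
grasp_force: 0.3
```

```bash
python3 lid.py
```

```text
tip u,v,z [-90.6  47.4  82. ] [ 3.14141395e+00 -4.40887260e-05 -1.77262725e+00] [-0.20366215 -0.24887976 -0.08384267] [0.23482405 0.08239488 0.0153438 ]
lid angle (np.int64(477), np.float64(0.22))
```

Request:
play_rows --rows '[[240, [0.03, 0, 0.12], [0, 0, 0]], [240, [0.03, 0, 0.12], [0, 0, 0]], [240, [0.03, 0, 0.12], [0, 0, 0]], [240, [0.03, 0, 0.12], [0, 0, 0]], [240, [0.03, 0, 0.12], [0, 0, 0]], [240, [0, 0, 0.12], [0, 0, 0]], [240, [0, 0, 0.1], [0, 0, 0]], [240, [0, 0, 0], [0, 0, 0]]]'

```text
clock: 25.18
ee_pos: [0.5116, 0.1611, 0.0408]
eef_rot: [3.141, -0.0, -1.773]
contact_force: [-0.5, -1.0, 0.4]
width: 0.0052
grasp_force: 0.0
```

Request:
play_rows --rows '[[240, [0, 0, 0.06], [0, 0, 0]], [240, [0, 0, 0.06], [0, 0, 0]], [240, [0, 0, 0.05], [0, 0, 0]], [240, [0, 0, 0], [0, 0, 0]]]'

```text
clock: 25.52
ee_pos: [0.5118, 0.1611, 0.0376]
eef_rot: [3.141, -0.0, -1.773]
contact_force: [0.1, -0.4, -0.1]
width: 0.0052
grasp_force: 0.0
```

Request:
play_rows --rows '[[240, [0, 0, 0.05], [0, 0, 0]], [240, [0, 0, 0.03], [0, 0, 0]], [240, [0, 0, 0], [0, 0, 0]], [240, [0, 0, 0], [0, 0, 0]]]'

```text
clock: 25.85
ee_pos: [0.5117, 0.1611, 0.0362]
eef_rot: [3.141, 0.0, -1.773]
contact_force: [-0.3, 0.6, 0.1]
width: 0.0053
grasp_force: 0.0
```

```bash
python3 - <<'E'
from h import *
t,s=tipuvz();print(t,s['contact_force'])
for cam in ('wrist','scene'):
    C=calibration(cam);im,d=read_camera(cam);P=cloud(cam,d,C)
    D=P[...,:2]-H[:2];u=D@AX*1e3;v=D@AY*1e3;z=P[...,2]*1e3
    m=(d>0)&(abs(v)<92)&(u<-10)&(u>-122)&(z>52)&(z<72)
    k=np.polyfit(u[m],z[m],1);k=np.polyfit(u[m][abs(z[m]-np.polyval(k,u[m]))<3],z[m][abs(z[m]-np.polyval(k,u[m]))<3],1)
    print(cam,m.sum(),'slope',k[0],'z hinge/free',np.polyval(k,0),np.polyval(k,-126))
E
```

```text
[-93.4  47.4  61.2] [-0.27706753  0.5947574   0.06501156]
wrist 24473 slope -0.01158420799048044 z hinge/free 60.23698866866514 61.696598875465675
scene 1381 slope -0.010281315856629758 z hinge/free 61.50438410301625 62.7998299009516
```

Request:
play_rows --rows '[[240, [0, 0, 0.03], [0, 0, 0]], [240, [0, 0, 0.02], [0, 0, 0]], [240, [0, 0, 0], [0, 0, 0]], [240, [0, 0, 0], [0, 0, 0]]]'

```text
clock: 26.28
ee_pos: [0.5118, 0.1611, 0.0352]
eef_rot: [3.141, 0.0, -1.773]
contact_force: [0.3, -0.3, 0.7]
width: 0.005
grasp_force: 0.0
```

Request:
play_rows --rows '[[240, [0, 0, 0.02], [0, 0, 0]], [240, [0, 0, 0], [0, 0, 0]], [240, [0, 0, 0], [0, 0, 0]]]'

```text
clock: 26.53
ee_pos: [0.5118, 0.1611, 0.035]
eef_rot: [-3.142, -0.0, -1.773]
contact_force: [-0.8, -1.0, 3.4]
width: 0.005
grasp_force: 1.7
```

Request:
play_rows --rows '[[240, [0, 0, 0.02], [0, 0, 0]], [240, [0, 0, 0], [0, 0, 0]], [240, [0, 0, 0], [0, 0, 0]]]'

```text
clock: 26.78
ee_pos: [0.5118, 0.1611, 0.0349]
eef_rot: [-3.141, -0.0, -1.773]
contact_force: [-3.3, -0.1, 7.5]
width: 0.0048
grasp_force: 3.7
```

The force climbs while the height no longer changes, so the lid is on its stop. I'll retract and check.

Request:
play_rows --rows '[[240, [0, 0, -0.1], [0, 0, 0]], [240, [0, 0, -0.4], [0, 0, 0]], [240, [0, 0, -0.8], [0, 0, 0]], [240, [0, 0, -1], [0, 0, 0]], [240, [0, 0, -1], [0, 0, 0]], [240, [0, 0, -1], [0, 0, 0]], [240, [0, 0, -1], [0, 0, 0]], [240, [0, 0, 0], [0, 0, 0]]]'

```text
clock: 27.45
ee_pos: [0.5135, 0.1613, 0.1445]
eef_rot: [-3.135, 0.002, -1.772]
contact_force: [0.4, 0.7, 0.2]
width: 0.0051
grasp_force: 0.0
```

```bash
python3 - <<'E'
from h import *
t,s=tipuvz();print(t,s['contact_force'])
for cam in ('wrist','scene'):
    C=calibration(cam);im,d=read_camera(cam);P=cloud(cam,d,C)
    if cam=='scene': cv2.imwrite('pics/end.png',im)
    D=P[...,:2]-H[:2];u=D@AX*1e3;v=D@AY*1e3;z=P[...,2]*1e3
    m=(d>0)&(abs(v)<92)&(u<-10)&(u>-122)&(z>52)&(z<72)
    k=np.polyfit(u[m],z[m],1);g=abs(z[m]-np.polyval(k,u[m]))<3;k=np.polyfit(u[m][g],z[m][g],1)
    print(cam,m.sum(),'slope',k[0],'z hinge/free',np.polyval(k,0),np.polyval(k,-126))
E
```

```text
[-92.8  45.7 169.5] [0.35172793 0.73724364 0.21248271]
wrist 20106 slope -0.0012994272213565617 z hinge/free 60.23517382726839 60.398901657159314
scene 1825 slope 0.001888488044583705 z hinge/free 61.637527232128946 61.3995777385114
```

View pics/end.png

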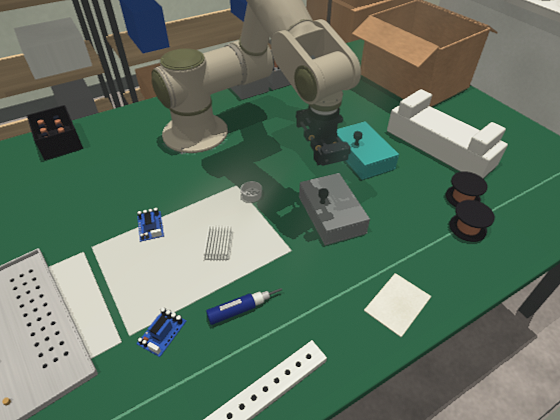

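The grey case at (333,208) is closed flat, with the lid slope at zero within measurement. The heat sink, screwdriver, tin and blue boards are where they were, and the arm is clear.

```bash
python3 -c "
from rig import *
print(close_job())"
```

```text
the job is handed in; nothing more can be done
None
```

The board is packed flat in the empty bay (gripped at 30 N, set down at about 6 N), the lid was lowered gently until flat and fully closed, nothing else was moved, and the job was handed in at about 27.5 s; one mishap: my first grip attempt missed because the fingertips sit 25 mm short of the reported TCP, and the fingers pressed on the transformer's top with about 5 N before I re-gripped.

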